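# Make up two weld kits from cut steel profiles

## Robot

A 6-joint arm with a two-finger parallel gripper is mounted at the origin on the work surface. World frame = base frame: x ahead of the robot, y to its left, z up, the work surface at z = 0. Lengths are in m, angles in degrees, forces in N, time in s.
With the tool pointing down it reaches from about 0.3 to 0.75 m from the base axis. Payload 8.5 kg.
Tool frame: the origin (TCP) lies at the very end of the fingers, on their centre line; the grasp point (between the pads) lies env.pinch_z behind it (env.pinch_z is the distance from the TCP to the grasp point, in m); z points along the fingers, y is the line along which they close (so a half turn about z gives the same grasp; the last joint's range is limited). The gripper opens to 85 mm and grips with 20 to 120 N. Pads are 22 mm wide; open, the fingers measure 114 mm over their backs; the gripper's body (76 mm by 85 mm) begins 54 mm behind the grasp point. The pads swing forward as they close: fully open they stand 13 mm farther back than shut.
Start: joints at [-82.179, 21.807, 74.336, -0, 83.858, -12.336], TCP at [0.19, -0.516, 0.231] pointing down, gripper open.
Joint ranges: [-178.18, 178.18], [-50.72, 133.34], [12.68, 142.11], [-81.47, 261.47], [9.98, 163.14], [-165.26, 165.26]. Speed limits (degrees/s): [136.94, 136.94, 180, 180, 180, 180].

## Interface

Orientations are given as a 3x3 rotation matrix whose columns are the frame's x, y, z axes.
In Python, from rig import telemetry, get_image, env gives the robot as it stands. The module is installed in compiled form; this text tells all that it offers.
- The arm moves only by the tool apply_moves, never from a script. Its argument "series" is a list of rows, each a list of 7 numbers: the shift along the tool's x, y, z in mm, then the turn, a rotation vector about the tool's x, y, z in degrees, then the opening, from 0 (shut) to 1 (fully open). A call has 1 to 12 rows; each row shifts and turns the commanded pose from where the row before left it, along the tool's axes as they then stand; what a row does not reach is not made up. A row lasts 1/8 s, in which the tool goes at most 62.5 mm and 10.7 degrees, less where a joint would pass 70% of its speed; a pose out of reach is approached as far as the arm can. A call with a gripper value outside its range is refused whole. The fingers move at their own pace and stop on an object; "grip_force" is the grip in N (left out, the last holds). Time passes only in rows, so rows that do not move let the fingers close. It gives the time, the measured TCP pose, the force, the opening and the grip force at its end, in the units of the state.
- telemetry.observe(): the state, without advancing time (a new reading comes with each control period).
- get_image(name): name is "side" or "top"; returns a dict with "frame" (400x640x3 uint8, red, green, blue), "z_map" (400x640 float32, m along the optical axis (not along the pixel's ray), 0 where there is no reading), "vertical_fov" (degrees; the focal length in pixels is half the picture's height over the tangent of half this angle, whatever the lens; pixels are square), "cx", "cy" (the principal point, pixels), "dist" ([k1, k2, p1, p2, k3] as OpenCV has them; the pictures are not rectified), "eye" and "attitude" of the camera in the world. Camera axes: x right, y up, looking along -z (the intrinsics and any distortion apply to the point x, -y, -z); pixel columns grow to the right and rows downward; lengths in m; the calibration is good to about 2 mm. A picture is of the moment at which its call begins.
- env.close_job(): hands the job in; it is judged then, once.
The state is a dict: "time_s": time; "q": joint angles; "qvel": joint speeds; "joint_efforts": joint torques, N m; "position": TCP position; "tool_rot": TCP orientation; "ft_force": force on the tool from outside, world axes, zero at the start; "wrist_torque": the same for the moment, N m; "grip_width": finger opening in m; "gripper_force": force on a finger pad.
Only numpy, scipy, OpenCV 4.12 (cv2) and the standard library are available. Lean on these libraries where they do the work, as an engineer would, in place of code of your own. Each camera call takes 0.05 s, during which the arm holds its last target. There are 200 camera calls.

## Task

Make up two weld kits from the cut pieces of steel, one piece to a compartment, each standing upright on the tray floor. In the three-compartment tray, starting from the end with the handle, stand the channel, then the square tube in the middle, then the slim pipe; in the two-compartment tray stand the wide pipe at the handle end and the I-beam in the other compartment. The rectangular tube is left over: leave it standing where it is.

Things in the scene. Friction and masses are not known exactly. Their poses are not given: they have to be found in the camera images.
- channel_mid (a point): piece of U-shaped channel: bare steel, 80 mm long, standing on end (z axis up). This point is at its centre, 40 mm above its underside. Seen from above 36 mm along its x by 50 mm along its y; the web is on the -x side, the legs at y = +-25 mm (outer faces) and the open side faces +x; 6 mm thick.
- ibeam_mid (a point): piece of I-beam: bare steel, 80 mm long, standing on end (z axis up). This point is at its centre, 40 mm above its underside. Seen from above 42 mm along its x (flange width) by 54 mm along its y (between the flanges' outer faces); 6 mm thick.
- sqtube_mid (a point): piece of square tube: bare steel, 80 mm long, standing on end (z axis up). This point is at its centre, 40 mm above its underside. 40 x 40 mm, sides along its x and y, 4 mm wall.
- recttube_mid (a point): piece of rectangular tube, the one left over: bare steel, 80 mm long, standing on end (z axis up). This point is at its centre, 40 mm above its underside. 50 mm along its x by 25 mm along its y, 4 mm wall.
- widepipe_mid (a point): piece of wide round pipe: bare steel, 80 mm long, standing on end (z axis up). This point is at its centre, 40 mm above its underside. Outer diameter 52 mm, inner 42 mm.
- slimpipe_mid (a point): piece of slim round pipe: bare steel, 80 mm long, standing on end (z axis up). This point is at its centre, 40 mm above its underside. Outer diameter 30 mm, inner 22 mm.
- tray3: three-compartment tray: fixed sheet-metal tray 228 x 78 mm, 18 mm high, with 3 square compartments in a row, 72 x 72 mm inside; walls 3 mm thick; floor 3 mm above the bench. Origin: middle of its underside; z up, x along the row towards the end with the red loop handle (26 mm long). Compartment centres from the handle end: x = +75, 0 and -75 mm, y = 0.
- tray2: two-compartment tray: fixed sheet-metal tray 153 x 78 mm, 18 mm high, with 2 square compartments in a row, 72 x 72 mm inside; walls 3 mm thick; floor 3 mm above the bench. Origin: middle of its underside; z up, x along the row towards the end with the red loop handle (26 mm long). Compartment centres from the handle end: x = +37.5 and -37.5 mm, y = 0.

How it is judged:
By the outcome, as a careful person would: the job done as asked, in the order asked, and still so for the second after the job is handed in, with the robot touching nothing.
It also fails if it takes over 112 s, if anything falls off the work surface, if the arm or the gripper's body presses on something with over 40 N, if the wrist force passes 120 N, or if a joint passes its speed limit or range.

## Working session

There is one attempt and no reset: what is moved stays moved. The work goes in short steps, Python scripts to look and compute and a tool call to move; the robot and the scene stay as the last step left them, time stands still between calls to the robot, and variables do not carry over. Pictures are saved under pics/ and viewed, at most 14 in all, crops included, and the job is handed in when it is done.

Besides the shell and the picture viewer there is one more tool, called after "Emit:" by a JSON object that holds its "op" and its "data". apply_moves: Moves the arm, as the interface text tells. Its arguments: {"type":"object","properties":{"series":{"type":"array"},"grip_force":{"type":"number"}},"required":["series"]}

```bash
mkdir -p pics; cat > h.py <<'E'
import numpy as np,cv2
from rig import telemetry,get_image,env
def pts(d):
    z=d["z_map"];H,W=z.shape;f=H/2/np.tan(np.radians(d["vertical_fov"])/2)
    K=np.array([[f,0,d["cx"]],[0,f,d["cy"]],[0,0,1.]])
    u,v=np.meshgrid(np.arange(W),np.arange(H))
    n=cv2.undistortPoints(np.stack([u,v],-1).reshape(-1,1,2).astype(np.float64),K,np.array(d["dist"],float)).reshape(H,W,2)
    P=np.stack([n[...,0]*z,-n[...,1]*z,-z],-1)
    A=np.array(d["attitude"]);
    return P@A.T+np.array(d["eye"])
def save(n,im): cv2.imwrite("pics/"+n,im[...,::-1])
E
python3 - <<'E'
from h import *
print(env.pinch_z)
for n in("top","side"):
    d=get_image(n);save(n+"1.png",d["frame"]);print(n,d["eye"],d["attitude"],d["vertical_fov"],d["dist"])
    P=pts(d);np.save(n+"P.npy",P);np.save(n+"F.npy",d["frame"]);print(np.median(P[d["z_map"]>0],0),(d["z_map"]>0).mean())
s=telemetry.observe();print({k:np.round(v,3).tolist() for k,v in s.items()})
E
```

```text
0.0187
top [ 0.49231492 -0.00524846  0.91712148] [[ 0.02298499  0.99602936 -0.08600706]
 [-0.99957855  0.02137034 -0.01964752]
 [-0.0177315   0.08642241  0.99610078]] 50.78993469574101 [0.00578876 0.         0.         0.         0.        ]
[0.5650715  0.01536026 0.00068946] 0.9960703125
side [0.24591496 0.46638551 0.68410175] [[-0.85015619  0.40139659 -0.34075687]
 [-0.52652887 -0.64645661  0.55214237]
 [ 0.00134354  0.64882558  0.76093597]] 51.82913678516196 [-0.10940731  0.          0.          0.          0.        ]
[0.55713828 0.04399276 0.00107059] 0.99606640625
{'time_s': 0.1, 'q': [-82.18, 21.837, 74.38, 0.001, 83.86, -12.336], 'qvel': [-0.033, 0.008, -0.152, -0.063, 0.04, 0.067], 'joint_efforts': [0.003, -44.922, -23.166, -0.0, 0.004, 0.0], 'position': [0.189, -0.516, 0.231], 'tool_rot': [[0.939, 0.345, -0.0], [0.345, -0.939, 0.001], [0.0, -0.001, -1.0]], 'ft_force': [0.22, 0.107, 0.891], 'wrist_torque': [-0.017, 0.001, -0.009], 'gripper_force': 0.0, 'grip_width': 0.085}
```

View pics/top1.png

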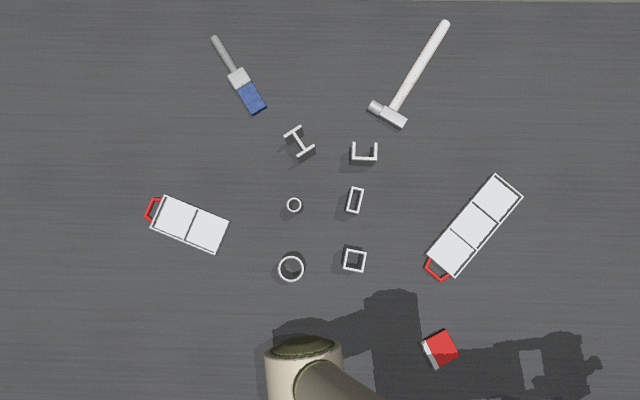

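View pics/side1.png

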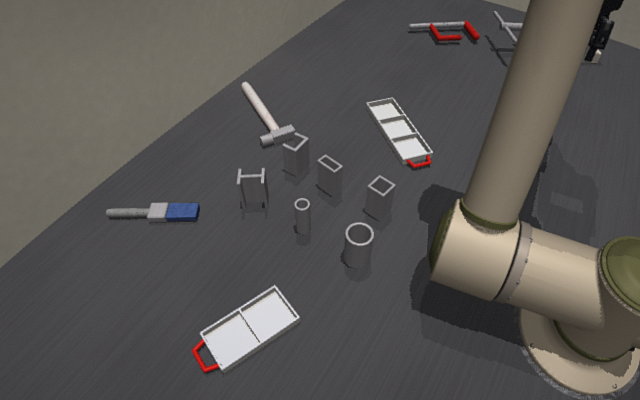

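The top view shows the I-beam (300,141), channel (365,152), slim pipe (294,205), rectangular tube (355,200), wide pipe (291,268) and square tube (354,260). Tray2 is at (190,224) with its handle on the left. Tray3 is at (475,225) with its handle at the lower left (437,270). The side view agrees.

```bash
cat > m.py <<'E'
from h import *
def meas(P,F,lab):
    x,y,z=P[...,0],P[...,1],P[...,2]
    m=((z>.070)&(z<.092)&(x>.3)&(x<.75)&(abs(y)<.3)).astype(np.uint8)
    n,L,st,c=cv2.connectedComponentsWithStats(m,connectivity=8)
    for i in range(1,n):
        if st[i,4]<25: continue
        q=P[L==i][:,:2].astype(np.float32)*1000
        (a,b),(w,h),t=cv2.minAreaRect(q); cc,r=cv2.minEnclosingCircle(q)
        print(lab,np.round(c[i]),st[i,4],"c",round(a,1),round(b,1),"wh",round(w,1),round(h,1),"ang",round(t,1),"circ",np.round(cc,1),round(r,1),"mean",np.round(q.mean(0),1),"z",round(float(P[L==i][:,2].mean())*1000,1))
def trays(P,F,lab):
    x,y,z=P[...,0],P[...,1],P[...,2];f=F.astype(int)
    m=((f.min(-1)>150)&(np.ptp(f,axis=-1)<40)&(z<.03)&(z>-.01)&(x>.2)&(x<.75)).astype(np.uint8)
    m=cv2.morphologyEx(m,cv2.MORPH_CLOSE,np.ones((5,5)))
    n,L,st,c=cv2.connectedComponentsWithStats(m)
    for i in range(1,n):
        if st[i,4]<1000: continue
        q=P[(L==i)&(z>.010)][:,:2].astype(np.float32)*1000
        print(lab,"tray",np.round(c[i]),"rim",[np.round(v,1) for v in cv2.minAreaRect(q)],"n",len(q),"all",[np.round(v,1) for v in cv2.minAreaRect(P[L==i][:,:2].astype(np.float32)*1000)])
    r=((f[...,0]>150)&(f[...,1]<80)&(x>.2)&(z<.03)).astype(np.uint8)
    n,L,st,c=cv2.connectedComponentsWithStats(r)
    for i in range(1,n):
        if st[i,4]>30: print(lab,"red",np.round(c[i]),np.round(P[L==i].mean(0)*1000))
if __name__=="__main__":
    for n in("top","side"):
        P,F=np.load(n+"P.npy"),np.load(n+"F.npy");meas(P,F,n);trays(P,F,n)
E
python3 m.py
```

```text
top [299. 141.] 234 c 677.6 59.7 wh 55.2 41.5 ang 34.6 circ [678.  60.] 33.5 mean [677.3  59.5] z 79.1
top [364. 153.] 193 c 659.6 -73.2 wh 50.0 36.5 ang 89.0 circ [659.8 -73.5] 30.4 mean [654.  -73.1] z 79.8
top [355. 200.] 154 c 560.7 -55.6 wh 25.0 50.0 ang 77.7 circ [560.4 -55.8] 27.5 mean [560.4 -55.5] z 80.1
top [294. 204.] 87 c 548.7 65.4 wh 28.2 28.0 ang 3.3 circ [548.4  65.5] 14.7 mean [548.6  65.4] z 79.9
top [354. 260.] 177 c 441.3 -57.0 wh 40.1 40.2 ang 80.4 circ [441.1 -56.8] 27.5 mean [440.9 -56.8] z 79.8
top [291. 268.] 213 c 422.5 67.9 wh 50.5 50.6 ang 19.8 circ [422.2  68. ] 25.8 mean [422.1  68.6] z 79.9
top tray [475. 225.] rim [array([ 485.4, -229.7]), array([175.8, 413.2]), np.float64(21.3)] n 788 all [array([ 484.2, -234.8]), array([181.8, 421.9]), np.float64(21.3)]
top tray [189. 224.] rim [array([483.3, 189.7]), array([377.5,  99. ]), np.float64(78.0)] n 494 all [array([482.8, 194.3]), array([386.4, 101.9]), np.float64(78.0)]
top red [151. 208.] [538. 381.  12.]
top red [435. 272.] [ 417. -231.   14.]
top red [442. 344.] [ 270. -244.   17.]
side [296. 144.] 237
[... 368 characters left out ...]
58.3] 28.5 mean [438.6 -56.9] z 77.6
side [302. 205.] 156 c 546.4 64.3 wh 27.0 30.7 ang 32.3 circ [546.7  64.8] 15.8 mean [545.7  65.6] z 77.4
side [359. 235.] 340 c 420.2 67.6 wh 51.3 51.8 ang 44.1 circ [419.9  66.8] 27.1 mean [419.4  68.4] z 77.9
side tray [399. 128.] rim [array([367.6,   4.9]), array([164.1, 940.2]), np.float64(24.7)] n 528 all [array([369.6,  -4.9]), array([168.8, 959.8]), np.float64(24.7)]
side tray [248. 326.] rim [array([381.3, 338.8]), array([152.7, 343. ]), np.float64(69.5)] n 760 all [array([384.9, 336. ]), array([157.7, 352.5]), np.float64(69.2)]
side red [442.  34.] [ 587. -820.   28.]
side red [420. 162.] [ 416. -229.   14.]
side red [202. 358.] [537. 380.  13.]
```

```bash
sed -i 's/(L==i)&(z>.010)\]/(L==i)\&(z>.010)\&(z<.03)]/; s/P\[L==i\]\[:,:2\].astype(np.float32)\*1000)\]/P[(L==i)\&(z<.03)][:,:2].astype(np.float32)*1000)]/' m.py; python3 m.py | grep tray; python3 - <<'E'
from h import *
import numpy as np
for n in("top","side"):
    P,F=np.load(n+"P.npy"),np.load(n+"F.npy");x,y,z=P[...,0],P[...,1],P[...,2];f=F.astype(int)
    w=(f.min(-1)>110)&(np.ptp(f,axis=-1)<40)&(z<.03)&(z>0.009)&(x>.3)&(x<.62)
    for s in (1,-1):
        m=(w&(s*y>.12)&(abs(y)<.4)); q=P[m][:,:2].astype(np.float32)*1000
        print(n,s,[np.round(v,1) for v in cv2.minAreaRect(q)],len(q),"zmed",np.median(z[m]))
E
```

```text
top tray [475. 225.] rim [array([ 518. , -313.7]), array([ 79.2, 228.7]), np.float64(50.1)] n 769 all [array([ 518.7, -318.2]), array([ 85.2, 235.6]), np.float64(50.2)]
top tray [189. 224.] rim [array([505.8, 295.3]), array([155.6,  78.2]), np.float64(69.0)] n 476 all [array([505.2, 299.2]), array([162.4,  81.9]), np.float64(69.2)]
side tray [399. 128.] rim [array([ 515.8, -314.7]), array([ 80.3, 232.4]), np.float64(50.2)] n 521 all [array([ 518.5, -326.1]), array([ 94.5, 251.1]), np.float64(50.2)]
side tray [248. 326.] rim [array([504.3, 292.9]), array([152.8,  79.9]), np.float64(69.2)] n 748 all [array([508.1, 289.3]), array([157.6,  89.4]), np.float64(68.9)]
top 1 [array([506. , 295.6]), array([157.8,  78.2]), np.float64(69.0)] 447 zmed 0.018017192956303996
top -1 [array([ 518. , -313.6]), array([ 79.2, 228.9]), np.float64(50.2)] 630 zmed 0.01842720331183012
side 1 [array([504.3, 292.7]), array([153.8,  80.2]), np.float64(69.4)] 665 zmed 0.017738940260744185
side -1 [array([ 515.5, -314.4]), array([ 80.3, 231.6]), np.float64(50.2)] 309 zmed 0.018257137664334788
```

```bash
cat > plan.py <<'E'
import sys,numpy as np
from rig import telemetry
# args: x,y,z,yaw (mm,deg) waypoints -> turn about tool z, then shift in tool axes
s=telemetry.observe();R=np.array(s["tool_rot"]);p=np.array(s["position"])*1000
yaw=np.degrees(np.arctan2(R[1,0],R[0,0]))
print("at",np.round(p,1),"yaw",round(yaw,1),"tilt",np.round(R[2],3),"t",s["time_s"],"F",np.round(s["ft_force"],1),"w",round(s["grip_width"]*1000,1),"gf",s["gripper_force"])
for a in sys.argv[1:]:
    x,y,z,w=map(float,a.split(","));t=-(w-yaw);d=np.array([x,y,z])-p
    c,n=np.cos(np.radians(w)),np.sin(np.radians(w))
    v=np.array([c*d[0]+n*d[1],n*d[0]-c*d[1],-d[2]])
    k=int(np.ceil(np.linalg.norm(v[:2])/45)) or 1
    print(a,"turn",round(t,1),"rows",int(np.ceil(abs(t)/10)),"| shift",np.round(v,1),"xy rows",k,np.round(v/k,1))
    p=np.array([x,y,z]);yaw=w
E
python3 plan.py 659,-74,150,-2 659,-74,40,-2
```

```text
at [ 189.5 -516.   230.8] yaw 20.2 tilt [ 0.    -0.001 -1.   ] t 0.1 F [0.2 0.1 0.9] w 85.4 gf 0.0
659,-74,150,-2 turn 22.2 rows 3 | shift [ 453.8 -458.2   80.8] xy rows 15 [ 30.3 -30.5   5.4]
659,-74,40,-2 turn -0.0 rows 0 | shift [  0.  -0. 110.] xy rows 1 [  0.  -0. 110.]
```

Emit:
{"op": "apply_moves", "data": {"series": [[0, 0, 0, 0, 0, 7.4, 1], [0, 0, 0, 0, 0, 7.4, 1], [0, 0, 0, 0, 0, 7.4, 1], [41, -41.5, 0, 0, 0, 0, 1], [41, -41.5, 0, 0, 0, 0, 1], [41, -41.5, 0, 0, 0, 0, 1], [41, -41.5, 0, 0, 0, 0, 1], [41, -41.5, 0, 0, 0, 0, 1], [41, -41.5, 0, 0, 0, 0, 1], [41, -41.5, 0, 0, 0, 0, 1], [41, -41.5, 0, 0, 0, 0, 1], [41, -41.5, 0, 0, 0, 0, 1]], "grip_force": 60}}

```text
time_s: 1.6
position: [0.5727, -0.1546, 0.231]
tool_rot: [[0.999, -0.036, -0.001], [-0.036, -0.999, 0.0], [-0.001, -0.0, -1.0]]
ft_force: [-0.1, -0.9, -0.2]
grip_width: 0.0857
gripper_force: 0.0
```

```bash
python3 plan.py 659,-74,150,-2 659,-74,40,-2
```

```text
at [ 572.7 -154.6  231. ] yaw -2.0 tilt [-0.001 -0.    -1.   ] t 1.6 F [-0.1 -0.9 -0.2] w 85.7 gf 0.0
659,-74,150,-2 turn -0.0 rows 1 | shift [ 83.4 -83.6  81. ] xy rows 3 [ 27.8 -27.9  27. ]
659,-74,40,-2 turn -0.0 rows 0 | shift [  0.  -0. 110.] xy rows 1 [  0.  -0. 110.]
```

Emit:
{"op": "apply_moves", "data": {"series": [[27.8, -27.9, 20, 0, 0, 0, 1], [27.8, -27.9, 20, 0, 0, 0, 1], [27.8, -27.8, 20, 0, 0, 0, 1], [0, 0, 35, 0, 0, 0, 1], [0, 0, 35, 0, 0, 0, 1], [0, 0, 35, 0, 0, 0, 1], [0, 0, 26, 0, 0, 0, 1], [0, 0, 0, 0, 0, 0, 1], [0, 0, 0, 0, 0, 0, 0], [0, 0, 0, 0, 0, 0, 0], [0, 0, 0, 0, 0, 0, 0], [0, 0, 0, 0, 0, 0, 0]]}}

```text
time_s: 3.1
position: [0.6587, -0.0755, 0.042]
tool_rot: [[0.999, -0.036, 0.003], [-0.036, -0.999, -0.0], [0.003, 0.0, -1.0]]
ft_force: [1.0, 1.8, 6.1]
grip_width: 0.0495
gripper_force: 63.2
```

```bash
python3 plan.py 659,-74,150,-2 459.5,-265.8,150,-40 459.5,-265.8,44,-40
```

```text
at [658.7 -75.5  42. ] yaw -2.0 tilt [ 0.003  0.    -1.   ] t 3.1 F [1.  1.8 6.1] w 49.5 gf 63.22524290531874
659,-74,150,-2 turn -0.0 rows 1 | shift [   0.2   -1.5 -108. ] xy rows 1 [   0.2   -1.5 -108. ]
459.5,-265.8,150,-40 turn 38.0 rows 4 | shift [-29.5 275.2  -0. ] xy rows 7 [-4.2 39.3 -0. ]
459.5,-265.8,44,-40 turn -0.0 rows 0 | shift [  0.  -0. 106.] xy rows 1 [  0.  -0. 106.]
```

Emit:
{"op": "apply_moves", "data": {"series": [[0, 0, -27, 0, 0, 0, 0], [0, 0, -27, 0, 0, 9.5, 0], [0, 0, -27, 0, 0, 9.5, 0], [0, 0, -27, 0, 0, 9.5, 0], [0, 0, 0, 0, 0, 9.5, 0], [-3.8, 34.2, 0, 0, 0, 0, 0], [-3.8, 34.2, 0, 0, 0, 0, 0], [-3.8, 34.2, 0, 0, 0, 0, 0], [-3.8, 34.2, 0, 0, 0, 0, 0], [-3.8, 34.2, 0, 0, 0, 0, 0], [-3.8, 34.2, 0, 0, 0, 0, 0], [-3.8, 34.2, 0, 0, 0, 0, 0]]}}

```text
time_s: 4.6
position: [0.4823, -0.2424, 0.1482]
tool_rot: [[0.766, -0.643, -0.001], [-0.643, -0.766, 0.0], [-0.001, 0.0, -1.0]]
ft_force: [-0.1, -0.5, -3.8]
grip_width: 0.0494
gripper_force: 63.5
```

```bash
python3 plan.py 459.5,-265.8,150,-40 459.5,-265.8,46,-40
```

```text
at [ 482.3 -242.4  148.2] yaw -40.0 tilt [-0.001  0.    -1.   ] t 4.6 F [-0.1 -0.5 -3.8] w 49.4 gf 63.54156671091914
459.5,-265.8,150,-40 turn -0.0 rows 1 | shift [-2.4 32.6 -1.8] xy rows 1 [-2.4 32.6 -1.8]
459.5,-265.8,46,-40 turn -0.0 rows 0 | shift [  0.  -0. 104.] xy rows 1 [  0.  -0. 104.]
```

Emit:
{"op": "apply_moves", "data": {"series": [[-1.2, 16.3, 0, 0, 0, 0, 0], [-1.2, 16.3, 0, 0, 0, 0, 0], [0, 0, 0, 0, 0, 0, 0], [0, 0, 30, 0, 0, 0, 0], [0, 0, 30, 0, 0, 0, 0], [0, 0, 25, 0, 0, 0, 0], [0, 0, 12, 0, 0, 0, 0], [0, 0, 5, 0, 0, 0, 0], [0, 0, 0, 0, 0, 0, 0]]}}

```text
time_s: 5.72
position: [0.4611, -0.2652, 0.0467]
tool_rot: [[0.766, -0.643, 0.001], [-0.643, -0.766, -0.0], [0.001, -0.0, -1.0]]
ft_force: [0.3, -0.0, -3.7]
grip_width: 0.0496
gripper_force: 63.8
```

```bash
python3 plan.py 459.5,-265.8,46,-40 459.5,-265.8,150,-10 440.2,-57.7,150,-10 440.2,-57.7,40,-10
```

```text
at [ 461.1 -265.2   46.7] yaw -40.0 tilt [ 0.001 -0.    -1.   ] t 5.725 F [ 0.3 -0.  -3.7] w 49.6 gf 63.7973352894187
459.5,-265.8,46,-40 turn -0.0 rows 1 | shift [-0.9  1.4  0.7] xy rows 1 [-0.9  1.4  0.7]
459.5,-265.8,150,-10 turn -30.0 rows 3 | shift [   0.   -0. -104.] xy rows 1 [   0.   -0. -104.]
440.2,-57.7,150,-10 turn -0.0 rows 0 | shift [ -55.1 -201.6   -0. ] xy rows 5 [-11.  -40.3  -0. ]
440.2,-57.7,40,-10 turn -0.0 rows 0 | shift [  0.  -0. 110.] xy rows 1 [  0.  -0. 110.]
```

Emit:
{"op": "apply_moves", "data": {"series": [[0, 0, 1.5, 0, 0, 0, 0], [0, 0, 0, 0, 0, 0, 0], [0, 0, 0, 0, 0, 0, 0.7], [0, 0, 0, 0, 0, 0, 0.9], [0, 0, 0, 0, 0, 0, 0.9], [0, 0, 0, 0, 0, 0, 0.9], [0, 0, -15, 0, 0, 0, 0.9], [0, 0, -25, 0, 0, 0, 0.9], [0, 0, -30, 0, 0, 0, 0.9], [0, 0, -35, 0, 0, -10, 1], [0, 0, 0, 0, 0, -10, 1], [0, 0, 0, 0, 0, -10, 1]]}}

```text
time_s: 7.22
position: [0.4608, -0.2653, 0.1514]
tool_rot: [[0.986, -0.169, 0.001], [-0.169, -0.986, -0.001], [0.002, 0.001, -1.0]]
ft_force: [-0.3, -0.3, -0.1]
grip_width: 0.0851
gripper_force: 0.0
```

```bash
python3 plan.py 440.2,-57.7,150,-10 440.2,-57.7,40,-10
```

```text
at [ 460.8 -265.3  151.4] yaw -9.7 tilt [ 0.002  0.001 -1.   ] t 7.225 F [-0.3 -0.3 -0.1] w 85.1 gf 0.0
440.2,-57.7,150,-10 turn 0.3 rows 1 | shift [ -56.4 -200.8    1.4] xy rows 5 [-11.3 -40.2   0.3]
440.2,-57.7,40,-10 turn -0.0 rows 0 | shift [  0.  -0. 110.] xy rows 1 [  0.  -0. 110.]
```

Emit:
{"op": "apply_moves", "data": {"series": [[-11.3, -40.2, 0, 0, 0, 0, 1], [-11.3, -40.2, 0, 0, 0, 0, 1], [-11.3, -40.2, 0, 0, 0, 0, 1], [-11.3, -40.2, 0, 0, 0, 0, 1], [-11.3, -40.2, 0, 0, 0, 0, 1], [0, 0, 0, 0, 0, 0, 1], [0, 0, 40, 0, 0, 0, 1], [0, 0, 40, 0, 0, 0, 1], [0, 0, 30, 0, 0, 0, 1], [0, 0, 0, 0, 0, 0, 1], [0, 0, 0, 0, 0, 0, 0], [0, 0, 0, 0, 0, 0, 0]]}}

```text
time_s: 8.72
position: [0.4408, -0.0578, 0.0411]
tool_rot: [[0.985, -0.174, 0.002], [-0.174, -0.985, -0.001], [0.003, 0.001, -1.0]]
ft_force: [0.3, 0.6, -0.7]
grip_width: 0.0518
gripper_force: 0.0
```

Emit:
{"op": "apply_moves", "data": {"series": [[0, 0, 0, 0, 0, 0, 0], [0, 0, 0, 0, 0, 0, 0]]}}

```text
time_s: 8.98
position: [0.4407, -0.0576, 0.0409]
tool_rot: [[0.985, -0.174, 0.002], [-0.174, -0.985, -0.001], [0.002, 0.001, -1.0]]
ft_force: [-0.2, 1.0, 7.1]
grip_width: 0.0393
gripper_force: 59.3
```

```bash
python3 plan.py 440.2,-57.7,150,-40 517,-314,150,-40 517,-314,44,-40; python3 - <<'E'
from h import *
d=get_image("top");save("a.png",cv2.resize(d["frame"][120:320,200:540],None,fx=2,fy=2))
E
```

```text
at [440.7 -57.6  40.9] yaw -10.0 tilt [ 0.002  0.001 -1.   ] t 8.975 F [-0.2  1.   7.1] w 39.3 gf 59.308751821517944
440.2,-57.7,150,-40 turn 30.0 rows 3 | shift [  -0.3    0.4 -109.1] xy rows 1 [  -0.3    0.4 -109.1]
517,-314,150,-40 turn -0.0 rows 0 | shift [223.6 147.   -0. ] xy rows 6 [37.3 24.5 -0. ]
517,-314,44,-40 turn -0.0 rows 0 | shift [  0.  -0. 106.] xy rows 1 [  0.  -0. 106.]
```

View pics/a.png

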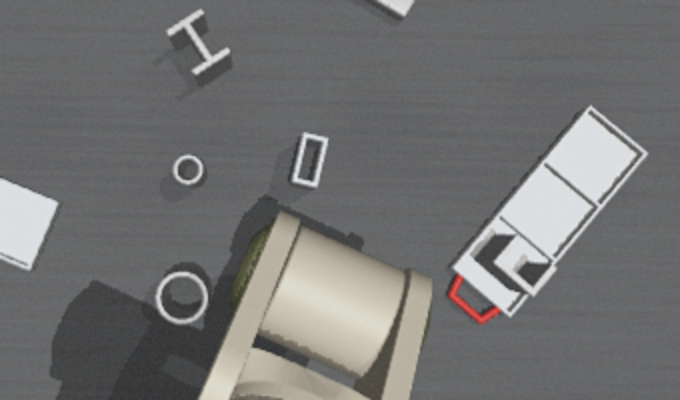

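The crop shows the channel upright in tray3's handle-end compartment, around (515,262). The slim pipe, rectangular tube, I-beam and wide pipe haven't moved.

Emit:
{"op": "apply_moves", "data": {"series": [[0, 0, -28, 0, 0, 0, 0], [0, 0, -28, 0, 0, 10, 0], [0, 0, -28, 0, 0, 10, 0], [0, 0, -28, 0, 0, 10, 0], [31.9, 21, 0, 0, 0, 0, 0], [31.9, 21, 0, 0, 0, 0, 0], [31.9, 21, 0, 0, 0, 0, 0], [31.9, 21, 0, 0, 0, 0, 0], [31.9, 21, 0, 0, 0, 0, 0], [31.9, 21, 0, 0, 0, 0, 0], [31.9, 21, 0, 0, 0, 0, 0], [0, 0, 0, 0, 0, 0, 0]]}}

```text
time_s: 10.52
position: [0.5164, -0.3156, 0.1513]
tool_rot: [[0.764, -0.645, -0.0], [-0.645, -0.764, -0.0], [-0.0, 0.0, -1.0]]
ft_force: [0.2, 1.4, -3.8]
grip_width: 0.0395
gripper_force: 61.9
```

```bash
python3 plan.py 517,-314,150,-40 517,-314,45,-40
```

```text
at [ 516.4 -315.6  151.3] yaw -40.2 tilt [-0.  0. -1.] t 10.525 F [ 0.2  1.4 -3.8] w 39.5 gf 61.86302661895752
517,-314,150,-40 turn -0.2 rows 1 | shift [-0.6 -1.6  1.3] xy rows 1 [-0.6 -1.6  1.3]
517,-314,45,-40 turn -0.0 rows 0 | shift [  0.  -0. 105.] xy rows 1 [  0.  -0. 105.]
```

Emit:
{"op": "apply_moves", "data": {"series": [[-0.6, -1.6, 30, 0, 0, 0, 0], [0, 0, 30, 0, 0, 0, 0], [0, 0, 28, 0, 0, 0, 0], [0, 0, 13, 0, 0, 0, 0], [0, 0, 5, 0, 0, 0, 0], [0, 0, 0, 0, 0, 0, 0], [0, 0, 0, 0, 0, 0, 0.6], [0, 0, 0, 0, 0, 0, 0.8], [0, 0, 0, 0, 0, 0, 0.8], [0, 0, 0, 0, 0, 0, 0.8]]}}

```text
time_s: 11.78
position: [0.5172, -0.3121, 0.046]
tool_rot: [[0.766, -0.643, 0.0], [-0.643, -0.766, -0.0], [0.0, 0.0, -1.0]]
ft_force: [0.9, 0.1, -0.6]
grip_width: 0.0685
gripper_force: 0.0
```

Emit:
{"op": "apply_moves", "data": {"series": [[0, 0, -15, 0, 0, 0, 0.8], [0, 0, -30, 0, 0, 0, 0.8], [0, 0, -35, 0, 0, 0, 0.8], [0, 0, -25, 0, 0, 0, 0.8]]}}

```text
time_s: 12.28
position: [0.5174, -0.3122, 0.1536]
tool_rot: [[0.766, -0.643, 0.002], [-0.643, -0.766, -0.002], [0.003, 0.0, -1.0]]
ft_force: [-0.2, 0.4, -0.6]
grip_width: 0.0681
gripper_force: 0.0
```

```bash
python3 plan.py 547.5,65,150,-40 547.5,65,40,-40; python3 - <<'E'
from h import *
d=get_image("side");save("b.png",d["frame"][60:300,180:580])
E
```

```text
at [ 517.4 -312.2  153.6] yaw -40.0 tilt [ 0.003  0.    -1.   ] t 12.275 F [-0.2  0.4 -0.6] w 68.1 gf 0.0
547.5,65,150,-40 turn -0.0 rows 1 | shift [-219.4 -308.3    3.6] xy rows 9 [-24.4 -34.3   0.4]
547.5,65,40,-40 turn -0.0 rows 0 | shift [  0.  -0. 110.] xy rows 1 [  0.  -0. 110.]
```

View pics/b.png

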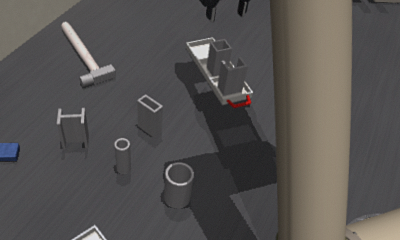

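The side crop shows the channel (235,78) and square tube (220,58) upright in neighbouring compartments of tray3.

Emit:
{"op": "apply_moves", "data": {"series": [[-24.4, -34.3, 0, 0, 0, 0, 1], [-24.4, -34.3, 0, 0, 0, 0, 1], [-24.4, -34.3, 0, 0, 0, 0, 1], [-24.4, -34.3, 0, 0, 0, 0, 1], [-24.4, -34.3, 0, 0, 0, 0, 1], [-24.4, -34.3, 0, 0, 0, 0, 1], [-24.4, -34.3, 0, 0, 0, 0, 1], [-24.4, -34.3, 0, 0, 0, 0, 1], [-24.4, -34.3, 3, 0, 0, 0, 1], [0, 0, 30, 0, 0, 0, 1], [0, 0, 35, 0, 0, 0, 1], [0, 0, 0, 0, 0, 0, 1]]}}

```text
time_s: 13.82
position: [0.5464, 0.0658, 0.0814]
tool_rot: [[0.766, -0.643, -0.004], [-0.643, -0.766, 0.0], [-0.004, 0.003, -1.0]]
ft_force: [0.9, -0.4, 0.1]
grip_width: 0.0855
gripper_force: 0.0
```

```bash
python3 plan.py 547.5,65,40,-40
```

```text
at [546.4  65.8  81.4] yaw -40.0 tilt [-0.004  0.003 -1.   ] t 13.825 F [ 0.9 -0.4  0.1] w 85.5 gf 0.0
547.5,65,40,-40 turn -0.0 rows 1 | shift [ 1.3 -0.1 41.4] xy rows 1 [ 1.3 -0.1 41.4]
```

Emit:
{"op": "apply_moves", "data": {"series": [[1.3, 0, 25, 0, 0, 0, 1], [0, 0, 16, 0, 0, 0, 1], [0, 0, 0, 0, 0, 0, 1], [0, 0, 0, 0, 0, 0, 0], [0, 0, 0, 0, 0, 0, 0], [0, 0, 0, 0, 0, 0, 0], [0, 0, 0, 0, 0, 0, 0], [0, 0, 0, 0, 0, 0, 0], [0, 0, 0, 0, 0, 0, 0]]}}

```text
time_s: 14.95
position: [0.5489, 0.0647, 0.0425]
tool_rot: [[0.766, -0.643, 0.001], [-0.643, -0.766, -0.0], [0.001, -0.001, -1.0]]
ft_force: [-1.2, -0.1, 6.1]
grip_width: 0.0288
gripper_force: 58.8
```

```bash
python3 plan.py 547.5,65,150,-40 574.5,-362.2,150,-40
```

```text
at [548.9  64.7  42.5] yaw -40.0 tilt [ 0.001 -0.001 -1.   ] t 14.95 F [-1.2 -0.1  6.1] w 28.8 gf 58.84750910103321
547.5,65,150,-40 turn -0.0 rows 1 | shift [  -1.3    0.7 -107.5] xy rows 1 [  -1.3    0.7 -107.5]
574.5,-362.2,150,-40 turn -0.0 rows 0 | shift [295.3 309.9  -0. ] xy rows 10 [29.5 31.  -0. ]
```

Emit:
{"op": "apply_moves", "data": {"series": [[0, 0, -28, 0, 0, 0, 0], [0, 0, -28, 0, 0, 0, 0], [0, 0, -28, 0, 0, 0, 0], [0, 0, -28, 0, 0, 0, 0], [29.4, 31.1, 0, 0, 0, 0, 0], [29.4, 31.1, 0, 0, 0, 0, 0], [29.4, 31.1, 0, 0, 0, 0, 0], [29.4, 31.1, 0, 0, 0, 0, 0], [29.4, 31.1, 0, 0, 0, 0, 0], [29.4, 31.1, 0, 0, 0, 0, 0], [29.4, 31.1, 0, 0, 0, 0, 0], [29.4, 31.1, 0, 0, 0, 0, 0]]}}

```text
time_s: 16.45
position: [0.5683, -0.2783, 0.1534]
tool_rot: [[0.766, -0.643, -0.001], [-0.643, -0.766, 0.001], [-0.001, -0.0, -1.0]]
ft_force: [0.5, -0.0, -2.9]
grip_width: 0.0287
gripper_force: 59.6
```

Emit:
{"op": "apply_moves", "data": {"series": [[29.4, 31.1, 0, 0, 0, 0, 0], [29.4, 31, 0, 0, 0, 0, 0], [0, 0, 0, 0, 0, 0, 0], [0, 0, 0, 0, 0, 0, 0]]}}

```text
time_s: 16.95
position: [0.5734, -0.3617, 0.1532]
tool_rot: [[0.766, -0.643, -0.001], [-0.643, -0.766, 0.001], [-0.002, -0.0, -1.0]]
ft_force: [-0.2, -0.3, -1.9]
grip_width: 0.0286
gripper_force: 59.6
```

```bash
python3 plan.py 574.5,-362.2,46.5,-40
```

```text
at [ 573.4 -361.7  153.2] yaw -40.0 tilt [-0.002 -0.    -1.   ] t 16.95 F [-0.2 -0.3 -1.9] w 28.6 gf 59.58462182432413
574.5,-362.2,46.5,-40 turn -0.0 rows 1 | shift [  1.1  -0.3 106.7] xy rows 1 [  1.1  -0.3 106.7]
```

Emit:
{"op": "apply_moves", "data": {"series": [[1, 0, 30, 0, 0, 0, 0], [0, 0, 30, 0, 0, 0, 0], [0, 0, 28, 0, 0, 0, 0], [0, 0, 13, 0, 0, 0, 0], [0, 0, 5.5, 0, 0, 0, 0], [0, 0, 0, 0, 0, 0, 0], [0, 0, 0, 0, 0, 0, 0.5], [0, 0, 0, 0, 0, 0, 0.7], [0, 0, 0, 0, 0, 0, 0.7], [0, 0, 0, 0, 0, 0, 0.7]]}}

```text
time_s: 18.2
position: [0.5744, -0.3631, 0.0475]
tool_rot: [[0.766, -0.643, 0.0], [-0.643, -0.766, -0.0], [0.0, 0.0, -1.0]]
ft_force: [0.9, 0.5, -1.5]
grip_width: 0.06
gripper_force: 0.0
```

Emit:
{"op": "apply_moves", "data": {"series": [[0, 0, -15, 0, 0, 0, 0.7], [0, 0, -30, 0, 0, 0, 0.7], [0, 0, -35, 0, 0, 0, 0.7], [0, 0, -25, 0, 0, -10, 1], [0, 0, 0, 0, 0, -10, 1], [0, 0, 0, 0, 0, -10, 1], [0, 0, 0, 0, 0, -10, 1], [0, 0, 0, 0, 0, -10, 1], [0, 0, 0, 0, 0, -10, 1], [0, 0, 0, 0, 0, -10, 1], [0, 0, 0, 0, 0, -10, 1], [0, 0, 0, 0, 0, -10, 1]]}}

```text
time_s: 19.7
position: [0.5745, -0.3631, 0.1536]
tool_rot: [[0.639, 0.769, 0.001], [0.769, -0.639, -0.001], [-0.0, 0.001, -1.0]]
ft_force: [-0.2, 1.0, -0.2]
grip_width: 0.0854
gripper_force: 0.0
```

```bash
python3 plan.py 421.3,67.7,150,69; python3 - <<'E'
from h import *
from m import meas
d=get_image("top");P=pts(d)
x,y,z=P[...,0],P[...,1],P[...,2]
m=((z>.074)&(z<.095)&(x>.4)&(x<.65)&(y<-.2)).astype(np.uint8)
n,L,st,c=cv2.connectedComponentsWithStats(m,connectivity=8)
for i in range(1,n):
    if st[i,4]>25: print(c[i],st[i,4],[np.round(v,1) for v in cv2.minAreaRect(P[L==i][:,:2].astype(np.float32)*1000)],np.median(P[L==i][:,2]))
E
```

```text
at [ 574.5 -363.1  153.6] yaw 50.3 tilt [-0.     0.001 -1.   ] t 19.7 F [-0.2  1.  -0.2] w 85.4 gf 0.0
421.3,67.7,150,69 turn -18.7 rows 2 | shift [ 347.3 -297.4    3.6] xy rows 11 [ 31.6 -27.    0.3]
[510.00746269 195.94776119] 134 [array([ 573.6, -361.5]), array([28. , 30.2]), np.float64(2.4)] 0.08234378383656443
[485.16 223.9 ] 250 [array([ 518.2, -311.8]), array([41.5, 40.8]), np.float64(49.1)] 0.08309597975079508
[460.27916667 253.75416667] 240 [array([ 462. , -266.2]), array([51.1, 36.7]), np.float64(49.6)] 0.08317239808504528
```

Emit:
{"op": "apply_moves", "data": {"series": [[0, 0, 0, 0, 0, -9.4, 1], [0, 0, 0, 0, 0, -9.3, 1], [34.7, -29.7, 0, 0, 0, 0, 1], [34.7, -29.7, 0, 0, 0, 0, 1], [34.7, -29.7, 0, 0, 0, 0, 1], [34.7, -29.7, 0, 0, 0, 0, 1], [34.7, -29.7, 0, 0, 0, 0, 1], [34.7, -29.7, 0, 0, 0, 0, 1], [34.7, -29.7, 0, 0, 0, 0, 1], [34.7, -29.7, 0, 0, 0, 0, 1], [34.7, -29.7, 0, 0, 0, 0, 1], [34.7, -29.7, 0, 0, 0, 0, 1]]}}

```text
time_s: 21.25
position: [0.4237, 0.0695, 0.1533]
tool_rot: [[0.367, 0.93, 0.002], [0.93, -0.367, -0.0], [0.0, 0.002, -1.0]]
ft_force: [-0.1, 0.8, -0.7]
grip_width: 0.0856
gripper_force: 0.0
```

Emit:
{"op": "apply_moves", "data": {"series": [[0, 0, 0, 0, 0, 0, 1], [0, 0, 20, 0, 0, 0, 1]]}}

```text
time_s: 21.5
position: [0.4253, 0.0681, 0.1337]
tool_rot: [[0.365, 0.931, 0.005], [0.931, -0.365, -0.001], [0.001, 0.005, -1.0]]
ft_force: [-0.1, -0.7, 0.3]
grip_width: 0.0853
gripper_force: 0.0
```

```bash
python3 plan.py 421.3,67.7,41,69
```

```text
at [425.3  68.1 133.7] yaw 68.6 tilt [ 0.001  0.005 -1.   ] t 21.5 F [-0.1 -0.7  0.3] w 85.3 gf 0.0
421.3,67.7,41,69 turn -0.4 rows 1 | shift [-1.8 -3.6 92.7] xy rows 1 [-1.8 -3.6 92.7]
```

Emit:
{"op": "apply_moves", "data": {"series": [[-1.8, -3.6, 0, 0, 0, 0, 1], [0, 0, 35, 0, 0, 0, 1], [0, 0, 35, 0, 0, 0, 1], [0, 0, 22, 0, 0, 0, 1], [0, 0, 0, 0, 0, 0, 1], [0, 0, 0, 0, 0, 0, 0], [0, 0, 0, 0, 0, 0, 0], [0, 0, 0, 0, 0, 0, 0], [0, 0, 0, 0, 0, 0, 0], [0, 0, 0, 0, 0, 0, 0]]}}

```text
time_s: 22.75
position: [0.4211, 0.0677, 0.0418]
tool_rot: [[0.364, 0.931, 0.003], [0.931, -0.364, -0.001], [0.001, 0.003, -1.0]]
ft_force: [-0.7, -1.8, 9.3]
grip_width: 0.0513
gripper_force: 60.6
```

```bash
python3 plan.py 518.4,329,155,69
```

```text
at [421.1  67.7  41.8] yaw 68.7 tilt [ 0.001  0.003 -1.   ] t 22.75 F [-0.7 -1.8  9.3] w 51.3 gf 60.55562127381563
518.4,329,155,69 turn -0.3 rows 1 | shift [ 278.8   -2.8 -113.2] xy rows 7 [ 39.8  -0.4 -16.2]
```

Emit:
{"op": "apply_moves", "data": {"series": [[0, 0, -28, 0, 0, 0, 0], [0, 0, -28, 0, 0, 0, 0], [0, 0, -28, 0, 0, 0, 0], [0, 0, -28, 0, 0, 0, 0], [39.8, -0.6, 0, 0, 0, 0, 0], [39.8, -0.6, 0, 0, 0, 0, 0], [39.8, -0.6, 0, 0, 0, 0, 0], [39.8, -0.6, 0, 0, 0, 0, 0], [39.8, -0.6, 0, 0, 0, 0, 0], [39.8, -0.6, 0, 0, 0, 0, 0], [39.8, -0.6, 0, 0, 0, 0, 0], [0, 0, 0, 0, 0, 0, 0]]}}

```text
time_s: 24.25
position: [0.5173, 0.3308, 0.1518]
tool_rot: [[0.362, 0.932, -0.001], [0.932, -0.362, 0.0], [-0.0, -0.001, -1.0]]
ft_force: [-0.2, -1.1, -4.5]
grip_width: 0.0508
gripper_force: 64.5
```

```bash
python3 plan.py 518.4,329,46,69
```

```text
at [517.3 330.8 151.8] yaw 68.8 tilt [-0.    -0.001 -1.   ] t 24.25 F [-0.2 -1.1 -4.5] w 50.8 gf 64.51306197792292
518.4,329,46,69 turn -0.2 rows 1 | shift [ -1.3   1.6 105.8] xy rows 1 [ -1.3   1.6 105.8]
```

Emit:
{"op": "apply_moves", "data": {"series": [[-1.3, 1.6, 30, 0, 0, 0, 0], [0, 0, 30, 0, 0, 0, 0], [0, 0, 27, 0, 0, 0, 0], [0, 0, 13, 0, 0, 0, 0], [0, 0, 5.5, 0, 0, 0, 0], [0, 0, 0, 0, 0, 0, 0], [0, 0, 0, 0, 0, 0, 0.7], [0, 0, 0, 0, 0, 0, 0.9], [0, 0, 0, 0, 0, 0, 0.9], [0, 0, 0, 0, 0, 0, 0.9]]}}

```text
time_s: 25.5
position: [0.5187, 0.3272, 0.0471]
tool_rot: [[0.364, 0.931, 0.001], [0.931, -0.364, 0.0], [0.0, 0.0, -1.0]]
ft_force: [0.7, 0.9, 0.0]
grip_width: 0.0771
gripper_force: 0.0
```

Emit:
{"op": "apply_moves", "data": {"series": [[0, 0, -15, 0, 0, 0, 0.9], [0, 0, -30, 0, 0, 0, 0.9], [0, 0, -35, 0, 0, 0, 0.9], [0, 0, -25, 0, 0, -9.3, 1], [0, 0, 0, 0, 0, -9.3, 1], [0, 0, 0, 0, 0, -9.3, 1], [0, 0, 0, 0, 0, -9.3, 1], [0, 0, 0, 0, 0, -9.3, 1], [0, 0, 0, 0, 0, -9.3, 1]]}}

```text
time_s: 26.62
position: [0.5186, 0.3272, 0.153]
tool_rot: [[-0.57, 0.822, 0.001], [0.822, 0.57, 0.0], [-0.0, 0.001, -1.0]]
ft_force: [0.1, -0.6, -0.6]
grip_width: 0.0855
gripper_force: 0.0
```

```bash
python3 plan.py 676.8,59.2,150,124.6
```

```text
at [518.6 327.2 153. ] yaw 124.8 tilt [-0.     0.001 -1.   ] t 26.625 F [ 0.1 -0.6 -0.6] w 85.5 gf 0.0
676.8,59.2,150,124.6 turn 0.2 rows 1 | shift [-310.4  -22.     3. ] xy rows 7 [-44.3  -3.1   0.4]
```

Emit:
{"op": "apply_moves", "data": {"series": [[-38.8, -2.8, 0, 0, 0, 0, 1], [-38.8, -2.8, 0, 0, 0, 0, 1], [-38.8, -2.8, 0, 0, 0, 0, 1], [-38.8, -2.8, 0, 0, 0, 0, 1], [-38.8, -2.8, 0, 0, 0, 0, 1], [-38.8, -2.8, 0, 0, 0, 0, 1], [-38.8, -2.8, 0, 0, 0, 0, 1], [-38.8, -2.8, 0, 0, 0, 0, 1], [0, 0, 20, 0, 0, 0, 1], [0, 0, 0, 0, 0, 0, 1]]}}

```text
time_s: 27.88
position: [0.6751, 0.0582, 0.1313]
tool_rot: [[-0.565, 0.825, -0.002], [0.825, 0.565, 0.0], [0.002, -0.002, -1.0]]
ft_force: [-0.7, 0.7, 0.9]
grip_width: 0.0854
gripper_force: 0.0
```

```bash
python3 plan.py 676.8,59.2,41,124.6
```

```text
at [675.1  58.2 131.3] yaw 124.4 tilt [ 0.002 -0.002 -1.   ] t 27.875 F [-0.7  0.7  0.9] w 85.4 gf 0.0
676.8,59.2,41,124.6 turn -0.2 rows 1 | shift [-0.1  1.9 90.3] xy rows 1 [-0.1  1.9 90.3]
```

Emit:
{"op": "apply_moves", "data": {"series": [[0, 1.9, 30, 0, 0, 0, 1], [0, 0, 35, 0, 0, 0, 1], [0, 0, 25, 0, 0, 0, 1], [0, 0, 0, 0, 0, 0, 1], [0, 0, 0, 0, 0, 0, 0], [0, 0, 0, 0, 0, 0, 0], [0, 0, 0, 0, 0, 0, 0], [0, 0, 0, 0, 0, 0, 0], [0, 0, 0, 0, 0, 0, 0]]}}

```text
time_s: 29.0
position: [0.6782, 0.0597, 0.044]
tool_rot: [[-0.566, 0.824, 0.004], [0.824, 0.566, -0.0], [-0.002, 0.003, -1.0]]
ft_force: [0.7, 1.1, 6.0]
grip_width: 0.0533
gripper_force: 64.6
```

```bash
python3 plan.py 676.8,59.2,155,69 491.6,259,155,69
```

```text
at [678.2  59.7  44. ] yaw 124.5 tilt [-0.002  0.003 -1.   ] t 29.0 F [0.7 1.1 6. ] w 53.3 gf 64.5713460445404
676.8,59.2,155,69 turn 55.5 rows 6 | shift [  -1.    -1.2 -111. ] xy rows 1 [  -1.    -1.2 -111. ]
491.6,259,155,69 turn -0.0 rows 0 | shift [ 120.2 -244.5   -0. ] xy rows 7 [ 17.2 -34.9  -0. ]
```

Emit:
{"op": "apply_moves", "data": {"series": [[0, 0, -28, 0, 0, 0, 0], [0, 0, -28, 0, 0, 9.3, 0], [0, 0, -28, 0, 0, 9.3, 0], [0, 0, -28, 0, 0, 9.3, 0], [0, 0, 0, 0, 0, 9.3, 0], [0, 0, 0, 0, 0, 9.2, 0], [0, 0, 0, 0, 0, 9.1, 0]]}}

```text
time_s: 29.88
position: [0.6769, 0.0596, 0.1537]
tool_rot: [[0.364, 0.931, -0.001], [0.931, -0.364, 0.0], [-0.0, -0.001, -1.0]]
ft_force: [-1.2, 0.2, -5.1]
grip_width: 0.0534
gripper_force: 64.8
```

Emit:
{"op": "apply_moves", "data": {"series": [[17, -35.1, 0, 0, 0, 0, 0], [17, -35.1, 0, 0, 0, 0, 0], [17, -35.1, 0, 0, 0, 0, 0], [17, -35.1, 0, 0, 0, 0, 0], [17, -35.1, 0, 0, 0, 0, 0], [17, -35.1, 0, 0, 0, 0, 0], [17, -35.1, 0, 0, 0, 0, 0], [0, 0, 0, 0, 0, 0, 0], [0, 0, 0, 0, 0, 0, 0]]}}

```text
time_s: 31.0
position: [0.4909, 0.2586, 0.154]
tool_rot: [[0.359, 0.933, 0.0], [0.933, -0.359, -0.0], [-0.0, 0.0, -1.0]]
ft_force: [-0.2, 0.1, -4.0]
grip_width: 0.0533
gripper_force: 65.5
```

```bash
python3 plan.py 491.6,259,48,69
```

```text
at [490.9 258.6 154. ] yaw 69.0 tilt [-0.  0. -1.] t 31.0 F [-0.2  0.1 -4. ] w 53.3 gf 65.46779751777649
491.6,259,48,69 turn -0.0 rows 1 | shift [  0.6   0.5 106. ] xy rows 1 [  0.6   0.5 106. ]
```

Emit:
{"op": "apply_moves", "data": {"series": [[0.6, 0.5, 30, 0, 0, 0, 0], [0, 0, 30, 0, 0, 0, 0], [0, 0, 27, 0, 0, 0, 0], [0, 0, 13, 0, 0, 0, 0], [0, 0, 6.5, 0, 0, 0, 0], [0, 0, 0, 0, 0, 0, 0], [0, 0, 0, 0, 0, 0, 0.7], [0, 0, 0, 0, 0, 0, 0.9], [0, 0, 0, 0, 0, 0, 0.9], [0, 0, 0, 0, 0, 0, 0.9]]}}

```text
time_s: 32.25
position: [0.4915, 0.2593, 0.0475]
tool_rot: [[0.359, 0.933, 0.0], [0.933, -0.359, 0.0], [0.0, 0.0, -1.0]]
ft_force: [0.7, 0.5, 0.5]
grip_width: 0.0768
gripper_force: 0.0
```

Emit:
{"op": "apply_moves", "data": {"series": [[0, 0, -15, 0, 0, 0, 0.9], [0, 0, -30, 0, 0, 0, 0.9], [0, 0, -35, 0, 0, 0, 0.9], [0, 0, -35, 0, 0, 0, 1], [0, 0, -35, 0, 0, 0, 1], [-40, 0, 0, 0, 0, 0, 1], [-40, 0, 0, 0, 0, 0, 1], [-40, 0, 0, 0, 0, 0, 1], [-40, 0, 0, 0, 0, 0, 1], [-40, 0, 0, 0, 0, 0, 1], [0, 0, 0, 0, 0, 0, 1], [0, 0, 0, 0, 0, 0, 1]]}}

```text
time_s: 33.75
position: [0.4198, 0.0728, 0.198]
tool_rot: [[0.359, 0.933, 0.001], [0.933, -0.359, 0.0], [0.001, 0.001, -1.0]]
ft_force: [-0.1, 0.4, 0.8]
grip_width: 0.085
gripper_force: 0.0
```

```bash
python3 - <<'E'
from h import *
d=get_image("top");P=pts(d);save("end.png",d["frame"])
x,y,z=P[...,0],P[...,1],P[...,2]
m=((z>.070)&(z<.095)&(x>.4)&(x<.72)).astype(np.uint8)
n,L,st,c=cv2.connectedComponentsWithStats(m,connectivity=8)
for i in range(1,n):
    if st[i,4]>25: print(np.round(c[i]),st[i,4],[np.round(v,1) for v in cv2.minAreaRect(P[L==i][:,:2].astype(np.float32)*1000)],np.median(P[L==i][:,2]))
E
```

```text
[355. 200.] 151 [array([560.7, -55.5]), array([25. , 50.2]), np.float64(77.9)] 0.0807396350619114
[510. 196.] 153 [array([ 573.9, -361.4]), array([28.7, 28.8]), np.float64(54.0)] 0.08200682527640446
[163. 216.] 289 [array([520.1, 327.3]), array([50.2, 51.4]), np.float64(3.1)] 0.08197546263920608
[485. 224.] 280 [array([ 518. , -311.8]), array([40.9, 40.8]), np.float64(50.0)] 0.08230556500732655
[196. 231.] 268 [array([491.9, 258.4]), array([42.2, 54.1]), np.float64(69.1)] 0.08291802083451705
[460. 254.] 260 [array([ 461.8, -265.9]), array([51. , 36.3]), np.float64(49.4)] 0.0830212000541059
```

View pics/end.png

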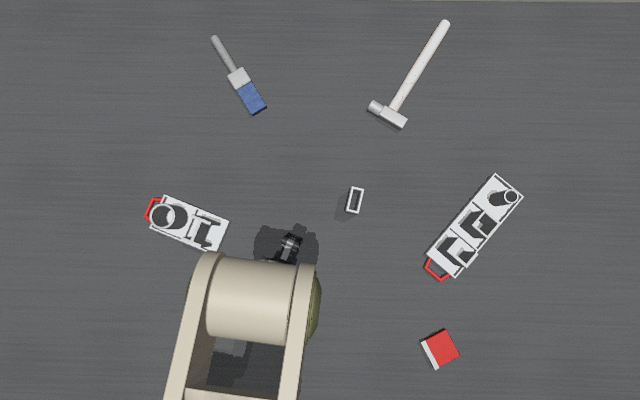

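All five pieces stand in their compartments: tray2 has the wide pipe at (163,216) by the handle and the I-beam at (196,231). Tray3 has the channel (460,254), square tube (485,224) and slim pipe (510,196). Their tops measure 82–83 mm high, as expected on the 3 mm tray floor. The rectangular tube hasn't moved from (355,200).

```bash
python3 -c "
from rig import env
print(env.close_job())"
```

```text
the job is handed in; nothing more can be done
None
```

Both weld kits are made up as asked: all five pieces stand upright in their compartments, the rectangular tube is untouched, and the job was handed in at about 34 s of the 112 s allowed.

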